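# Take the jig plate off the drill jig

### The job

The flange in the drill jig is drilled and has to come out: take the jig plate by its square knob, lift it straight up off its two dowels and set it down gently across both rails of the wooden rest, centred and square. The knob is a quarter-turn lock and there is no seeing whether it was left locked or free, so try the plate first; if it is held, do not force it but let it down, give the knob a quarter turn and try again. Keep the plate level all the way and leave the other things on the bench alone.

Things in the scene. Friction and masses are not known exactly. Their poses are not given: they have to be found in the camera images.
- jig_plate: Aluminium jig plate, 190 x 110 x 14 mm, with four drill bushes 4 mm proud and a black square knob in its middle; 0.6 to 0.9 kg with the knob. Origin: centre of its underside, x along its length, z up. It sits on the drill jig over two dowels, one near each end. The knob's T-shaped foot hangs 19 mm below the plate, in the jig's lock socket; 25 mm of lift clears both dowels and socket.
- plate_knob (a point): Centre of the square knob: 44 x 44 mm, 26 mm high, rounded corners, four equal flat sides. 45 mm above the plate's underside (31 mm above its top) on its centre line; axes are the plate's, not the knob's. It stays on the plate as its handle. It clicks into place at each quarter turn (about 0.1 N m), sides then parallel to the plate's edges: locked and free look the same.
- jig_seat (a point): Point on the drill jig where the centre of the plate's underside sits, 56 mm above the jig's underside: the lock socket. Each quarter turn of the knob, either way, changes locked to free or free to locked. Locked, the plate lifts about 3 mm and is then held fast; free, it lifts off with no more than its weight. The 12 mm dowels, 78 mm either side, stand 22 mm above this point; play about 1.5 mm.
- drill_jig: Black iron base of the drill jig, 250 x 160 x 20 mm, bolted down; on it the cast flange, the two steel dowels on their posts and, inside the flange's bore, the lock socket. Origin: centre of its underside, x along its length (the line of the dowels). The seated plate's axes are the jig's.
- plate_rest: Wooden rest, fixed: board 190 x 160 mm with two rails 24 mm wide, 150 mm long, along its y at x = +65 and -65 mm, tops 42 mm above the origin (centre of the underside). The plate goes across both rails, its length along the rest's x (either way round), its middle over the rest's middle; the knob's centre is then 87 mm above the origin.
- ratchet: Bystander: ratchet with a black grip, 260 mm long, lying between jig and rest.
- impact_driver: Bystander: red and black cordless impact driver standing on its battery, 205 mm tall.
- piston: Bystander: piston, 84 mm across, 62 mm tall.
- con_rod: Bystander: connecting rod lying flat, 175 mm long.
- throttle_body: Bystander: throttle body standing on its flange, 74 mm tall.
- parts_dish: Bystander: round steel dish with nuts, 140 mm across.
- spray_can: Bystander: spray can, 66 mm across, 200 mm tall.
- tape_roll: Bystander: roll of tape lying flat, 104 mm across.
Things that resemble listed ones, but are neither listed nor needed, are in the scene too. Of the things that look like the jig_plate, the smaller one is meant.

How it is judged (in metres and radians):
On the way:
1. the plate is lifted clear of the dowels and its lock socket (z of plate_knob in the frame of drill_jig above 0.126 m), for 0.1 s.
At the end, for the whole second after the job is handed in: The plate lies flat on both rails of the rest: knob centre within 25 mm of the rest's middle in both directions and 83 to 90 mm above its underside, plate square to it within 0.2 rad (either way round) and level within 0.04 rad, let go and still (x of plate_knob in the frame of plate_rest between -0.025 and 0.025 m and y of plate_knob in the frame of plate_rest between -0.025 and 0.025 m and z of plate_knob in the frame of plate_rest between 0.083 and 0.09 m and angle between the x axis of plate_knob and the x axis of plate_rest, either way round below 0.2 rad and angle between plate_knob's own z axis and vertical below 0.04 rad and linear speed of jig_plate below 0.02 m/s); the robot touches nothing.
It fails at once if the plate is forced against its lock or the dowels (contact force between jig_plate and drill_jig above 80 N).
It fails at once if the plate is tipped out of level (angle between plate_knob's own z axis and vertical above 0.2 rad).
It fails at once if the plate is dropped or slammed onto the rest (linear speed of jig_plate above 0.4 m/s and horizontal distance between plate_knob and plate_rest below 0.08 m and z of plate_knob in the frame of plate_rest below 0.12 m).
It fails at once if another thing on the bench is moved (distance of any of ratchet, impact_driver, piston, con_rod, throttle_body, parts_dish, spray_can, tape_roll from where it was at the start of the episode above 0.02 m).
It also fails if it takes over 62 s, if anything falls off the work surface, if the arm or the gripper's body presses on something with over 40 N, if the wrist force passes 120 N, or if a joint passes its speed limit or range.

### The arm

A 7-joint arm with a two-finger parallel gripper is mounted at the origin on the work surface. World frame = base frame: x ahead of the robot, y to its left, z up, the work surface at z = 0. Lengths are in mm, angles in rad, forces in N, time in s.
With the tool pointing down it reaches from about 350 to 900 mm from the base axis. Payload 7.2 kg.
Tool frame: the origin (TCP) lies at the centre of the arm's flange, where the gripper is bolted on; the fingertips stand 173 mm ahead of it and the grasp point (between the pads) lies 155 mm ahead of it; z points along the fingers, x is the direction in which the jaws open and shut, and the axes are right-handed (so a half turn about z gives the same grasp; the last joint's range is limited). The gripper opens to 85 mm and grips with 20 to 120 N. Pads are 22 mm wide; open, the fingers measure 114 mm over their backs; the gripper's body (76 mm by 85 mm) begins 54 mm behind the grasp point. The pads swing forward as they close: fully open they stand 13 mm farther back than shut.
Start: joints at [-1.393, 0.411, -0.013, 1.596, 0.006, 1.134, -0.082], TCP at [152.091, 606.21, 404.697] pointing down, gripper open.
Joint ranges: [-2.95, 2.95], [-0.29, 1.99], [-1.47, 1.44], [0.14, 2.54], [-1.03, 4.17], [0.13, 1.85], [-2.86, 2.86]. Speed limits (rad/s): [2.39, 2.39, 3.01, 3.01, 3.14, 3.14, 3.14].

### API

Orientations are given as a rotation vector (axis times angle).
In Python, from workcell import env gives the robot as it stands.
- The arm moves only by the tool servo_tool, never from a script. Its argument "plan" is a list that holds one entry, the list of rows, each a list of 5 numbers: the opening, from 0 (shut) to 1 (fully open), then the shift along the tool's x, y, z in mm, then the turn about the tool's z in rad. A call has 1 to 20 rows; each row is the pose to reach, as a shift and turn from the pose commanded when the call began, along the tool's axes at that moment; what a row does not reach only later rows make up. A row lasts 1/8 s, in which the tool goes at most 62.5 mm and 10.7 degrees, less where a joint would pass 70% of its speed; a pose out of reach is approached as far as the arm can. A call with a gripper value outside its range is refused whole. The fingers move at their own pace and stop on an object; "grip_force" is the grip in N (left out, the last holds). Time passes only in rows, so rows that repeat a pose let the fingers close. It gives the time, the measured TCP pose, the force and the opening at its end, in the units of the state.
- env.get_obs(): the state, without advancing time (a new reading comes with each control period).
- env.get_image(name): name is "side" or "top" or "wrist"; returns (picture, depth): 384x512x3 uint8, red, green, blue; 384x512 float32, mm along the optical axis (not along the pixel's ray), 0 where there is no reading.
- env.camera_model(name): a dict with "fx", "fy", "cx", "cy" (pixels), "k1" (the pictures are not rectified: a ray, as slopes to the right and down, at radius r is drawn at 1 + k1 r^2 times it, then the intrinsics apply), "camera_from_world" (4x4, takes a point from world to camera coordinates). Camera axes: x right, y up, looking along -z (the intrinsics and any distortion apply to the point x, -y, -z); pixel columns grow to the right and rows downward; lengths in mm; the calibration is good to about 2 mm. A picture is of the moment at which its call begins: read the wrist's pose just before it. camera_model takes no time and is no camera call; for the wrist camera it gives the pose at the moment of the call.
- env.job_done(): hands the job in, once; it reports no verdict.
Trained networks look in the newest picture that a camera, given by its name, has taken for a name from the list of things; names that differ only in an ending like _2 or _b are one class to them, and where a whole thing is asked for, a point or a joint stands for the part that bears it (a point fixed in the world has none). Each returns a list of dicts, best first, with "p" (0 to 1); they miss things now and then, are a little off and sometimes report something else, mostly with a low value. They report only what shows in the picture. A call takes as long as a camera call. They do not tell look-alikes from the thing itself.
- env.masks_of(query, camera): "mask" (384x512 bool, what is visible of it) and "extent" ([left, top, right, bottom] in pixels, round what is visible of it).
The state is a dict: "t": time; "joint_pos": joint angles; "joint_vel": joint speeds; "effort": joint torques, N m; "eef_pos": TCP position; "ee_rot": TCP orientation; "contact_force": force on the tool from outside, world axes, zero at the start; "moment": the same for the moment, N m; "gripper_width": opening from 0.0 (shut) to 1.0 (fully open).
Only numpy, scipy, OpenCV 4.12 (cv2) and the standard library are available. Lean on these libraries where they do the work, as an engineer would, in place of code of your own. Each camera call takes 0.05 s, during which the arm holds its last target. There are 200 camera calls.

## Working session

There is one attempt and no reset: what is moved stays moved. The work goes in short steps, Python scripts to look and compute and a tool call to move; the robot and the scene stay as the last step left them, time stands still between calls to the robot, and variables do not carry over. Pictures are saved under pics/ and viewed, about 8 in all and at most 12, crops included, and the job is handed in when it is done.

Besides the shell and the picture viewer there is one more tool, called after "Emit:" as a command line: name --argument value ..., lists and objects as JSON in quotes. servo_tool: Moves the arm, as the interface text tells. Its arguments: {"type":"object","properties":{"plan":{"type":"array","items":{"type":"array","items":{"type":"array","items":{"type":"number"}}}},"grip_force":{"type":"number"}},"required":["plan"]}

```bash
mkdir -p pics; cat > h.py <<'E'
import numpy as np, cv2
from workcell import env
def look(n,save=None):
    m=env.camera_model(n); im,d=env.get_image(n)
    if save: cv2.imwrite('pics/'+save,im[:,:,::-1])
    return m,im,d
def cloud(m,d):
    h,w=d.shape; u,v=np.meshgrid(np.arange(w),np.arange(h))
    xd=(u-m['cx'])/m['fx']; yd=(v-m['cy'])/m['fy']; x,y=xd.copy(),yd.copy()
    for _ in range(8):
        s=1+m['k1']*(x*x+y*y); x,y=xd/s,yd/s
    P=np.stack([x*d,-y*d,-d,np.ones_like(d)],-1)
    return (P@np.linalg.inv(m['camera_from_world']).T)[...,:3]
E
python3 - <<'E'
from h import *
o=env.get_obs(); print({k:np.round(v,3) for k,v in o.items()})
for n in ('top','side'):
    m,im,d=look(n,n+'1.png'); P=cloud(m,d); np.savez(n+'1.npz',P=P,d=d,im=im)
    for q in ('jig_plate','plate_knob','drill_jig','plate_rest','ratchet'):
        for r in env.masks_of(q,n)[:4]:
            k=r['mask']&(d>0); 
            if k.sum(): print(n,q,round(r['p'],2),r['extent'],np.round(np.median(P[k],0)),np.round(np.percentile(P[k][:,2],95)))
a=cv2.imread('pics/top1.png');b=cv2.imread('pics/side1.png')
E
```

```text
{'t': np.float64(0.0), 'joint_pos': array([-1.393,  0.412, -0.013,  1.597,  0.006,  1.134, -0.082]), 'joint_vel': array([-0.002, -0.001, -0.002,  0.001, -0.001, -0.002,  0.002]), 'effort': array([-0.0000e+00, -6.0062e+01,  6.8200e-01, -2.9940e+01,  1.4000e-02,
        1.1000e-02, -0.0000e+00]), 'eef_pos': array([152.056, 606.001, 403.853]), 'ee_rot': array([ 2.476e+00,  1.932e+00, -2.000e-03]), 'contact_force': array([ 0.272, -0.25 ,  0.906]), 'moment': array([ 0.035, -0.07 ,  0.041]), 'gripper_width': np.float64(1.002)}
top jig_plate 0.91 [129.9, 131.4, 186.6, 210.5] [516. 241.  71.] 113.0
top jig_plate 0.74 [75.2, 258.5, 172.5, 321.7] [205. 318.  43.] 99.0
top plate_knob 0.86 [74.7, 255.0, 175.1, 323.2] [205. 317.  43.] 99.0
top plate_knob 0.57 [128.1, 130.9, 189.5, 208.7] [515. 240.  71.] 113.0
top drill_jig 0.87 [125.3, 127.6, 200.9, 223.8] [480. 208.  22.] 58.0
top plate_rest 0.85 [296.7, 140.1, 373.5, 221.4] [ 507. -237.   13.] 44.0
top ratchet 0.56 [243.0, 126.3, 259.6, 226.9] [481.  -4.  24.] 36.0
side jig_plate 0.9 [192.3, 156.6, 246.4, 185.6] [506. 222.  68.] 109.0
side jig_plate 0.86 [111.2, 168.5, 157.4, 212.0] [193. 291.  42.] 97.0
side plate_knob 0.72 [194.1, 158.9, 248.7, 186.9] [507. 221.  68.] 110.0
side plate_knob 0.68 [113.4, 169.7, 158.9, 209.0] [193. 290.  42.] 97.0
side plate_knob 0.34 [184.3, 173.0, 254.9, 205.5] [480. 183.  18.] 52.0
side drill_jig 0.58 [183.5, 163.1, 257.7, 207.5] [475. 183.  17.] 53.0
side plate_rest 0.78 [241.1, 226.6, 318.4, 278.0] [ 504. -256.   13.] 43.0
side ratchet 0.93 [211.4, 197.4, 280.8, 228.7] [490. -15.  17.] 28.0
```

View pics/top1.png

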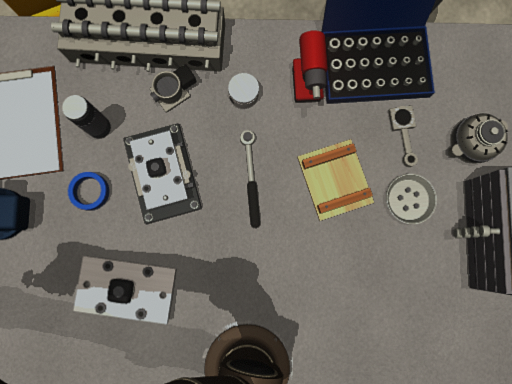

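View pics/side1.png

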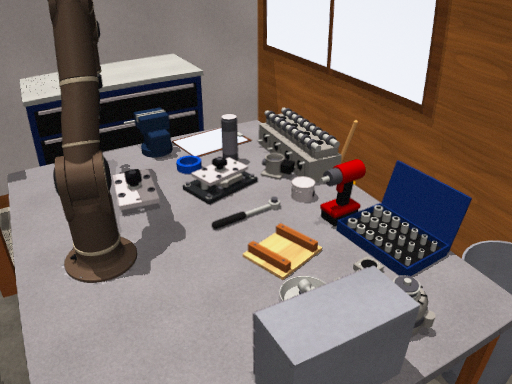

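The plate on the jig is at top px (157,167). The look-alike lies flat on the bench at (120,290) and is larger. The rest is at (336,180), and the ratchet lies between jig and rest at (250,180). The smaller plate, on the jig, is the one meant. Next I'll measure the poses and take a close crop.

```bash
python3 - <<'E'
from h import *
def rect(P,c,r,lo,hi,n):
    k=(np.hypot(P[...,0]-c[0],P[...,1]-c[1])<r)&(P[...,2]>lo)&(P[...,2]<hi)
    q=P[k]; R=cv2.minAreaRect(q[:,:2].astype(np.float32)); print(n,k.sum(),np.round(R[0],1),np.round(R[1],1),round(R[2],1),np.round(np.median(q[:,2]),1))
for c in('top','side'):
    z=np.load(c+'1.npz');P=z['P']
    rect(P,(515,240),120,62,76,c+' plate'); rect(P,(515,240),50,95,125,c+' knob')
    rect(P,(505,-237),130,34,52,c+' rails'); rect(P,(505,-237),140,5,52,c+' board'); rect(P,(500,225),160,12,26,c+' jig')
    rect(P,(205,318),150,35,60,c+' bigplate')
    k=(P[...,1]<150)&(P[...,1]>-150)&(P[...,0]>250)&(P[...,0]<750); print('max z between',np.percentile(P[k][:,2],99.5))
im=np.load('top1.npz')['im']; s=im[110:340,60:215]
cv2.imwrite('pics/crop.png',cv2.resize(s[...,::-1],None,fx=2.6,fy=2.6,interpolation=cv2.INTER_CUBIC))
from scipy.spatial.transform import Rotation as R
print(R.from_rotvec(env.get_obs()['ee_rot']).as_matrix().round(3))
E
```

```text
top plate 2562 [519.8 244.8] [191.5 132.1] 15.7 70.3
top knob 313 [520.2 243.2] [45.2 45. ] 14.9 112.9
top rails 964 [ 509.1 -238.5] [154.  151.2] 18.9 41.8
top board 3998 [ 506.9 -239.1] [270.5 263.3] 9.1 13.0
top jig 1510 [520.1 243.4] [250.6 160.9] 16.2 20.2
top bigplate 4545 [204.8 324.8] [248.5 141.5] 83.0 43.0
max z between 1339.3927824407413
side plate 639 [519.2 235.6] [197.8 120. ] 14.4 67.6
side knob 102 [519.9 236.7] [48.7 47.7] 17.1 108.7
side rails 625 [ 505.4 -240.9] [159.3 154.2] 18.5 41.1
side board 2360 [ 509.5 -217.5] [220.8 208.6] 19.1 13.9
side jig 625 [503.2 269. ] [245.4 234.7] 17.9 17.2
side bigplate 1044 [202.8 319.9] [257.  143.6] 82.2 41.2
max z between 60.397698194414644
[[ 0.243  0.97   0.   ]
 [ 0.97  -0.243  0.   ]
 [ 0.     0.    -1.   ]]
```

View pics/crop.png

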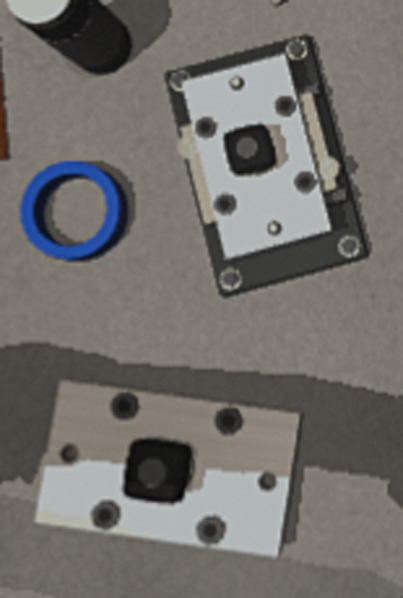

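The crop confirms it: the smaller plate sits on the black jig, with dowels and bushes showing and the knob at top px ~(157,167). The larger plate lies on the bench. I'll move above the jig.

Emit:
servo_tool --plan '[[[1, -44, 74, 0, 0.17], [1, -88, 148, 0, 0.35], [1, -132, 222, 0, 0.52], [1, -176, 296, 0, 0.7], [1, -212, 357, 0, 0.85], [1, -240, 405, 20, 0.98], [1, -263, 445, 40, 1.05], [1, -263, 445, 40, 1.05], [1, -263, 445, 40, 1.05], [1, -263, 445, 40, 1.05]]]' --grip_force 60

```text
t: 1.85
eef_pos: [520.7, 241.1, 364.3]
ee_rot: [3.112, 0.425, -0.001]
contact_force: [-0.7, -0.1, -0.2]
gripper_width: 1.0
```

```bash
cat > w.py <<'E'
from h import *
import sys
from scipy.spatial.transform import Rotation as R
o=env.get_obs();m,im,d=look('wrist',sys.argv[1]);P=cloud(m,d)
M=R.from_rotvec(o['ee_rot']).as_matrix();print(o['t'],o['eef_pos'].round(1),'toolx deg',np.degrees(np.arctan2(M[1,0],M[0,0])).round(1),o['contact_force'].round(1),o['joint_pos'].round(2))
def rect(n,c,r,lo,hi):
    k=(np.hypot(P[...,0]-c[0],P[...,1]-c[1])<r)&(P[...,2]>lo)&(P[...,2]<hi)&(d>0)
    if k.sum()<50: print(n,'few');return
    q=P[k];Q=cv2.minAreaRect(q[:,:2].astype(np.float32));print(n,k.sum(),np.round(Q[0],1),np.round(Q[1],1),round(Q[2],1),np.median(q[:,2]).round(1))
E
cat > w1.py <<'E'
from w import *
rect('knob',(520,243),50,105,122);rect('plate',(520,243),115,64,76)
E
python3 w1.py w1.png
```

```text
1.85 [520.7 241.1 364.3] toolx deg 15.5 [-0.7 -0.1 -0.2] [-0.81  0.37  0.37  1.79 -0.16  1.01 -0.1 ]
knob 3538 [519.2 242.7] [44.8 45.4] 16.7 114.2
plate 24767 [519.4 242.6] [191.2 111.1] 16.3 70.5
```

View pics/w1.png

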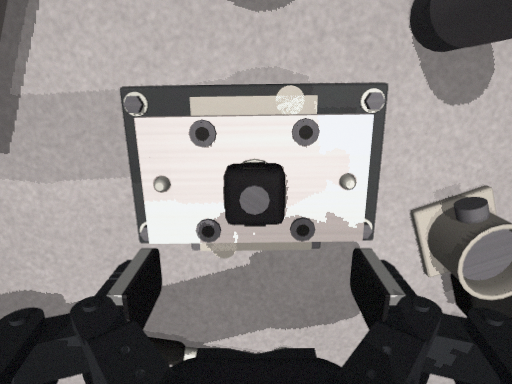

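The wrist view shows the knob at (255,193), square to the jaws, with dowels at (162,184) and (347,181). I'll descend, close and then try the plate gently.

Emit:
servo_tool --plan '[[[1, -1, -2, 40, -0.016], [1, -1, -2, 75, -0.016], [1, -1, -2, 95, -0.016], [1, -1, -2, 108, -0.016], [1, -1, -2, 110, -0.016], [1, -1, -2, 110, -0.016], [0, -1, -2, 110, -0.016], [0, -1, -2, 110, -0.016], [0, -1, -2, 110, -0.016], [0, -1, -2, 110, -0.016], [0, -1, -2, 110, -0.016], [0, -1, -2, 110, -0.016], [0, -1, -2, 110, -0.016]]]' --grip_force 60

```text
t: 3.52
eef_pos: [518.4, 244.5, 255.4]
ee_rot: [-3.108, -0.455, -0.001]
contact_force: [-0.8, 0.3, 6.4]
gripper_width: 0.505
```

Emit:
servo_tool --plan '[[[0, 0, 0, -1, 0], [0, 0, 0, -2, 0], [0, 0, 0, -2, 0], [0, 0, 0, -2, 0]]]'

```text
t: 4.03
eef_pos: [517.9, 244.4, 256.1]
ee_rot: [3.108, 0.455, -0.002]
contact_force: [1.3, 0.9, -8.7]
gripper_width: 0.506
```

Emit:
servo_tool --plan '[[[0, 0, 0, -1, 0], [0, 0, 0, -2, 0], [0, 0, 0, -2.5, 0], [0, 0, 0, -2.5, 0]]]'

```text
t: 4.53
eef_pos: [518.0, 244.4, 258.6]
ee_rot: [3.108, 0.456, -0.001]
contact_force: [1.4, 0.5, -16.2]
gripper_width: 0.499
```

Emit:
servo_tool --plan '[[[0, 0, 0, -0.5, 0], [0, 0, 0, -1, 0], [0, 0, 0, -1, 0]]]'

```text
t: 4.9
eef_pos: [517.9, 244.5, 258.7]
ee_rot: [3.107, 0.456, -0.002]
contact_force: [4.9, 1.7, -28.2]
gripper_width: 0.504
```

At 4.5 mm commanded the height stalled and the force rose to 28 N, so it's locked. I'll let it down, then give the knob a quarter turn.

Emit:
servo_tool --plan '[[[0, 0, 0, 2, 0], [0, 0, 0, 4, 0], [0, 0, 0, 5, 0], [0, 0, 0, 5, 0]]]'

```text
t: 5.4
eef_pos: [518.3, 244.5, 255.6]
ee_rot: [-3.108, -0.455, -0.001]
contact_force: [-0.2, -0.7, -8.1]
gripper_width: 0.504
```

Emit:
servo_tool --plan '[[[0, 0, 0, 0, 0.13], [0, 0, 0, 0, 0.27], [0, 0, 0, 0, 0.4], [0, 0, 0, 0, 0.54], [0, 0, 0, 0, 0.67], [0, 0, 0, 0, 0.8], [0, 0, 0, 0, 0.94], [0, 0, 0, 0, 1.07], [0, 0, 0, 0, 1.2], [0, 0, 0, 0, 1.33], [0, 0, 0, 0, 1.45], [0, 0, 0, 0, 1.57], [0, 0, 0, 0, 1.57], [0, 0, 0, 0, 1.57], [0, 0, 0, 0, 1.57]]]'

```text
t: 7.28
eef_pos: [519.8, 243.5, 255.9]
ee_rot: [-2.518, 1.875, -0.006]
contact_force: [5.7, -3.2, -11.1]
gripper_width: 0.502
```

```bash
python3 w1.py w2.png; python3 -c "
from h import *
o=env.get_obs();print(o['moment'].round(2),o['contact_force'].round(1))"
```

```text
7.275 [519.8 243.5 255.9] toolx deg -73.3 [  5.7  -3.2 -11.1] [-1.06  0.6   0.74  1.9  -0.53  0.84 -1.32]
knob 12191 [519. 244.] [44.2 70.8] 16.0 114.5
plate 44828 [530.3 246.9] [165.5 111.3] 16.3 71.0
[-0.88 -1.36  0.06] [  6.1  -4.1 -10.6]
```

View pics/w2.png

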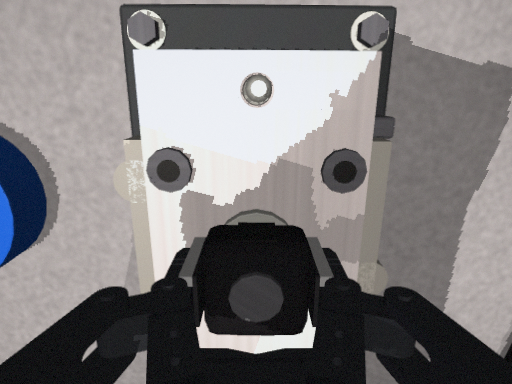

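The knob, now at (257,290), has turned with the jaws and is square. The plate is unmoved on its dowel at (257,90). Second try:

Emit:
servo_tool --plan '[[[0, 0, 0, -1, 0], [0, 0, 0, -2, 0], [0, 0, 0, -3, 0], [0, 0, 0, -3, 0], [0, 0, 0, -3, 0]]]'

```text
t: 7.95
eef_pos: [519.7, 243.5, 258.8]
ee_rot: [-2.518, 1.875, -0.006]
contact_force: [5.9, -3.3, -11.3]
gripper_width: 0.506
```

Emit:
servo_tool --plan '[[[0, 0, 0, -1, 0], [0, 0, 0, -2, 0], [0, 0, 0, -2, 0], [0, 0, 0, -2, 0]]]'

```text
t: 8.45
eef_pos: [519.7, 243.5, 260.8]
ee_rot: [-2.518, 1.875, -0.006]
contact_force: [7.3, -3.4, -11.7]
gripper_width: 0.498
```

It's free: 5 mm up with only about 11 N. I'll lift straight up, easing the small side load.

Emit:
servo_tool --plan '[[[0, 0.5, -0.5, -2, 0], [0, 0.5, -0.5, -5, 0], [0, 0.5, -0.5, -9, 0], [0, 0.5, -0.5, -13, 0], [0, 0.5, -0.5, -18, 0], [0, 0.5, -0.5, -23, 0], [0, 0.5, -0.5, -30, 0], [0, 0.5, -0.5, -40, 0], [0, 0.5, -0.5, -50, 0], [0, 0.5, -0.5, -60, 0], [0, 0.5, -0.5, -66, 0], [0, 0.5, -0.5, -70, 0], [0, 0.5, -0.5, -70, 0]]]'

```text
t: 10.07
eef_pos: [518.8, 244.2, 330.4]
ee_rot: [-2.521, 1.875, 0.0]
contact_force: [-0.4, 0.6, -8.2]
gripper_width: 0.506
```

```bash
cat > side.py <<'E'
from w import *
k=(np.hypot(P[...,0]-o['eef_pos'][0],P[...,1]-o['eef_pos'][1])<110)&(d>0)&(P[...,2]<o['eef_pos'][2]-174)&(P[...,2]>o['eef_pos'][2]-192)
q=P[k];A=np.c_[q[:,:2],np.ones(len(q))]
for _ in range(4):
    c=np.linalg.lstsq(A,q[:,2],rcond=None)[0];g=abs(A@c-q[:,2])<2;A,q=A[g],q[g]
Q=cv2.minAreaRect(q[:,:2].astype(np.float32));print('tilt',c[:2].round(3),len(q),np.median(q[:,2]),np.round(Q[0],1),np.round(Q[1],1),Q[2])
E
python3 side.py w3.png
```

```text
10.075 [518.8 244.2 330.4] toolx deg -73.3 [-0.4  0.6 -8.2] [-1.12  0.5   0.82  1.85 -0.44  0.98 -1.39]
tilt [-0.001 -0.   ] 41272 145.17257661085011 [528.3 247.8] [165.9 111. ] 16.381389617919922
```

The plate is level and off the jig. I'll carry it over to the rest with a smooth ramp.

Emit:
servo_tool --plan '[[[0, 14, 4, 0, 0], [0, 37, 12, 0, 0], [0, 69, 22, 0, -0.01], [0, 106, 34, 0, -0.01], [0, 143, 46, 0, -0.015], [0, 179, 58, 0, -0.02], [0, 216, 70, 0, -0.02], [0, 253, 82, 0, -0.025], [0, 290, 93, 0, -0.03], [0, 326, 105, 0, -0.03], [0, 363, 117, 0, -0.035], [0, 395, 127, 0, -0.04], [0, 423, 136, 0, -0.04], [0, 442, 142, 0, -0.042], [0, 455, 147, 0, -0.042], [0, 460, 148, 0, -0.042], [0, 460, 148, 0, -0.042], [0, 460, 148, 0, -0.042], [0, 460, 148, 0, -0.042]]]'

```text
t: 12.5
eef_pos: [509.7, -238.2, 330.1]
ee_rot: [-2.561, 1.82, 0.001]
contact_force: [0.8, -1.2, -8.9]
gripper_width: 0.5
```

```bash
python3 side.py w4.png; python3 - <<'E'
from h import *
m,im,d=look('top','top2.png');P=cloud(m,d)
def rect(c,r,lo,hi,n):
    k=(np.hypot(P[...,0]-c[0],P[...,1]-c[1])<r)&(P[...,2]>lo)&(P[...,2]<hi);q=P[k]
    if len(q)>20: R=cv2.minAreaRect(q[:,:2].astype(np.float32)); print(n,np.round(R[0],1),np.round(R[1],1),round(R[2],1),np.round(np.median(q[:,2]),1))
rect((508,-239),130,137,152,'plate')
P=np.load('top1.npz')['P']; 
for lo,hi in((34,52),(38,46)): rect((505,-237),115,lo,hi,'rails0')
rect((505,-237),125,8,18,'board0')
E
```

```text
12.5 [ 509.7 -238.2  330.1] toolx deg -70.8 [ 0.8 -1.2 -8.9] [-0.26  0.49  0.83  1.87 -0.43  0.97 -0.47]
tilt [-0.001 -0.   ] 41305 144.92473314875176 [ 519.  -233.9] [165.6 111.1] 18.806262969970703
plate [ 507.9 -237.6] [194.8 105.6] 21.8 144.5
rails0 [ 509.1 -238.5] [154.  151.2] 18.9 41.8
rails0 [ 509.2 -238.5] [154.  151.2] 18.9 41.9
board0 [ 503.9 -240. ] [201.1 161.6] 19.2 12.0
```

View pics/w4.png

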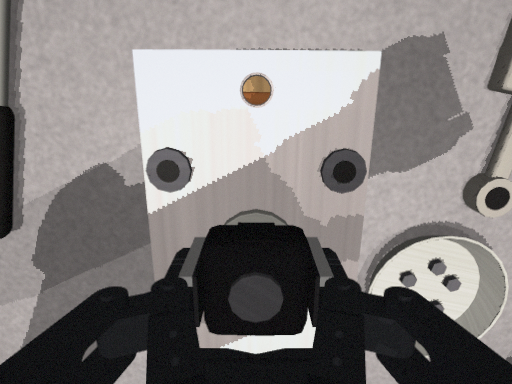

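The plate is square over the rest: the rail shows through its far dowel hole at (257,90), and the dish and con rod are clear. Lowering.

Emit:
servo_tool --plan '[[[0, 0, 0, 5, 0], [0, 0, 0, 15, 0], [0, 0, 0, 27, 0], [0, 0, 0, 39, 0], [0, 0, 0, 51, 0], [0, 0, 0, 61, 0], [0, 0, 0, 69, 0], [0, 0, 0, 75, 0], [0, 0, 0, 79, 0], [0, 0, 0, 82, 0], [0, 0, 0, 84, 0], [0, 0, 0, 86, 0], [0, 0, 0, 86, 0]]]'

```text
t: 14.22
eef_pos: [509.4, -238.9, 244.1]
ee_rot: [-2.56, 1.821, 0.0]
contact_force: [0.0, 0.3, -8.5]
gripper_width: 0.506
```

Emit:
servo_tool --plan '[[[0, 0, 0, 1, 0], [0, 0, 0, 2, 0], [0, 0, 0, 3, 0], [0, 0, 0, 3, 0]]]'

```text
t: 14.72
eef_pos: [509.4, -239.0, 241.5]
ee_rot: [-2.559, 1.821, -0.0]
contact_force: [-2.4, 1.3, -2.2]
gripper_width: 0.503
```

Touching down: the load has dropped from 8.5 to 2.2 N. A last 0.5 mm, then release and back off.

Emit:
servo_tool --plan '[[[0, 0, 0, 0.5, 0], [0, 0, 0, 0.5, 0], [0.6, 0, 0, 0.5, 0], [0.7, 0, 0, 0.5, 0], [1, 0, 0, 0.5, 0], [1, 0, 0, 0.5, 0], [1, 0, 0, 0.5, 0], [1, 0, 0, 0.5, 0], [1, 0, 0, -10, 0], [1, 0, 0, -30, 0], [1, 0, 0, -60, 0], [1, 0, 0, -100, 0], [1, 0, 0, -140, 0], [1, 0, 0, -150, 0], [1, 0, 0, -150, 0]]]'

```text
t: 16.6
eef_pos: [509.4, -238.9, 392.2]
ee_rot: [-2.559, 1.82, -0.002]
contact_force: [-0.4, -0.4, -0.5]
gripper_width: 0.997
```

```bash
cat > w5.py <<'E'
from w import *
rect('knob',(509,-239),50,90,110);rect('plate',(509,-239),115,50,62)
k=(np.hypot(P[...,0]-509,P[...,1]+239)<110)&(P[...,2]>50)&(P[...,2]<59)&(d>0);q=P[k];A=np.c_[q[:,:2],np.ones(len(q))];print(np.linalg.lstsq(A,q[:,2],rcond=None)[0].round(3))
look('top','top3.png')
E
python3 w5.py w5.png
```

```text
16.6 [ 509.4 -238.9  392.2] toolx deg -70.9 [-0.4 -0.4 -0.5] [-0.31  0.41  0.89  1.81 -0.36  1.09 -0.53]
knob 2598 [ 506.9 -238.7] [45.3 44.5] 19.2 100.2
plate 18962 [ 506.8 -239. ] [190.9 110.6] 18.8 56.5
[-0.0000e+00 -1.0000e-03  5.6287e+01]
```

View pics/top3.png

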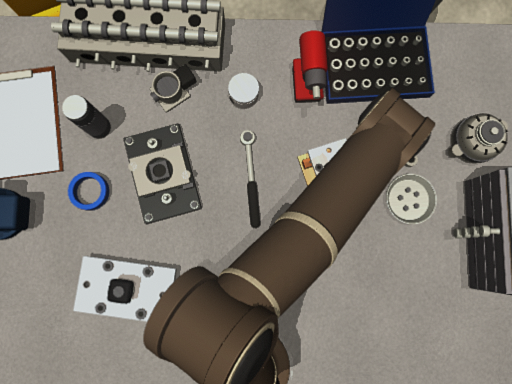

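View pics/w5.png

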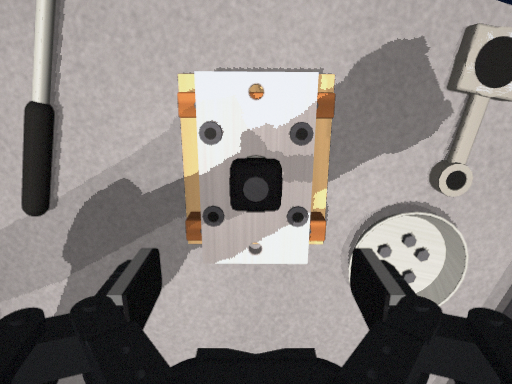

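The plate lies square across both rails at wrist px (256,170), and the bystanders are where they were.

```bash
python3 -c "
from h import *
print(env.job_done())"
```

```text
the job is handed in; nothing more can be done
None
```

The jig plate is off the jig and lying square and level across both rails of the rest. I handed the job in at about 17 s of robot time.

- **Lock:** the first try was held after about 3 mm, with the force rising to 28 N. I let the plate down, gave the knob a quarter turn, and it then lifted freely at about 11 N or less.
- **Placing:** I carried it level and set it down with little force. The last wrist view puts the knob at (507, -239). My measurements put the rest's middle at about (504 to 509, -239), and the yaw is 18.8° against about 18.9° for the rest. The plate's top is at 56.5 mm (rails 42 mm plus the 14 mm plate), level within about 0.001 rad.
- **Clear of everything:** the gripper is open and 150 mm above the release point. By eye, the bystanders in the last top picture look unmoved. The arm hides part of that view, including the con rod, which the wrist view shows in place.

No final check failed. The side camera's positions were up to 7 mm off the top camera's, so I relied on the top and wrist views. The top view's estimate of the plate while the arm held it over the rest also read 3° off the wrist's; I put that down to the arm hiding part of the plate.

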